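# Fill the ware tray and slide it into the drying rack

### The job

One footed cup with a blue rim has been left standing among the other pots on the bench: set it upright in the empty front place of the wooden ware tray, with the two that are already there. Then carry the tray level to the drying rack and slide it into the free middle tier, under the overhanging board, until it is fully home against the back stop, and let go. Keep the three cups standing on the tray, and leave everything else on the bench where it is.

Things in the scene. Friction and masses are not known exactly. Their poses are not given: they have to be found in the camera images.
- tray: Loose plywood ware tray, 0.18 kg empty (varies), two cups at its back. Origin: centre of its underside; x points from the handle end (front) to the back, which enters the rack first; z up. Floor 160 (x) by 140 (y) mm, 8 mm thick. Rims: side strips with inner faces at y = +-60 and back strip at x = +72, tops at z = 30; front strip with inner face at x = -68, top at z = 36.
- tray_grip (a point): Middle of the tray's stub handle, at (-115, 0, 32) mm in the tray frame, axes as the tray's. The wooden stub is 28 mm wide (y) with flat upright sides, from x = -80 to -140 and z = 18 to 44 mm. Pinch it across its width (fingers closing along y), the tool leaning at any pitch; gripped firmly (100 N or more) the loaded tray, some 0.4 kg, lifts by it and stays level; a weak grip lets its back sag.
- tray_place (a point): Middle of the tray's empty front place, on its floor, at (-30, 0, 8) mm in the tray frame: the middle of the last cup's foot belongs about here.
- cup_left: Bisque clay cup with a blue rim band, 88 mm tall, standing on the tray at about (36, 32) mm in the tray frame. Shape: round foot 48 mm across, wall from 28 mm height upward about 59 mm across. Origin: centre of its underside, z up. About 70 g.
- cup_right: A cup like cup_left, standing on the tray at about (36, -32) mm in the tray frame.
- last_cup: The third cup, like cup_left (88 mm tall, 59 mm across from 28 mm height to the rim, blue rim band, about 70 g), standing on the bench in a row with green_jar and white_vase, which share its three standing places at random. Origin: centre of its underside, z up.
- rack: Fixed steel drying rack, three tiers, open to its own -x (front); 335 mm tall, 180 deep (x), 208 wide (y). Origin: centre of its underside; x is the way a tray slides in. Lower tier full, middle tier free. On the upper tier a loaded ware board, 150 mm wide, underside at z = 295, sticks out over the mouth as far as x = -138 mm, so the gripper must lean back, top away from the rack.
- rack_home (a point): In the free middle tier, at (0, 0, 150) mm in the rack frame, axes as the rack's: where the tray's origin is when fully home, axes alike. Two angle runners, tops at this height, 60 to 82 mm either side of the middle, x = -90 to +90 mm; upright side flanges 154 mm apart, 19 mm tall; a back stop bar whose front face at x = +80 mm meets the tray's back edge.
- rack_mouth (a point): Middle of the front of the free tier at runner height, at (-85, 0, 150) mm in the rack frame. In front of it the side flanges flare outwards, and the runners' lips slope down a few mm, both ending at x = -112 mm.
- green_jar: Bystander: squat dark green lidded jar, 68 mm across, 82 mm tall. Origin: centre of its underside.
- white_vase: Bystander: small white vase, 66 mm across, 85 mm tall. Origin: centre of its underside.
- glaze_bottle: Bystander: tall grey bottle, 62 mm across, 190 mm tall, standing on the bench beside the rack's mouth, close to the tray's way in (its middle 118 to 142 mm to the rack's -y side, 130 to 180 mm in front of the rack's origin). Origin: centre of its underside.
- brush_pot: Bystander: blue pot of brushes, 80 mm across, about 235 mm tall with the brushes. Origin: centre of its underside.
- paddle: Bystander: flat wooden paddle lying on the bench, about 175 by 50 mm, 12 mm thick. Origin: on its underside, within the outline, its blade towards +x.
- kidney: Bystander: flat steel scraper disc lying on the bench, 66 mm across, 8 mm thick. Origin: centre of its underside.
There are look-alikes about, which are no part of the job. What is shaped like the last_cup but orange or yellow is not meant.

How it is judged (in metres and radians):
On the way, in this order (a step that is already met when the one before it is completed fails the run):
1. the last cup stands upright in the front place of the tray, let go, with the tray still outside the rack (x of last_cup in the frame of tray between -0.062 and 0 m and y of last_cup in the frame of tray between -0.035 and 0.035 m and z of last_cup in the frame of tray between 0.004 and 0.013 m and angle between last_cup's own z axis and vertical below 0.1 rad and contact force between the fingers and last_cup below 0.1 N and horizontal distance between tray and rack_home above 0.17 m), for 0.2 s.
2. the tray is fully home in the middle tier of the rack (x of tray in the frame of rack_home above -0.01 m and z of tray in the frame of rack_home between -0.006 and 0.008 m), for 0.2 s.
At the end, for the whole second after the job is handed in: The tray lies at rest on the runners of the rack's free middle tier, within 10 mm of fully home against the back stop, within 12 mm of the middle, level and straight (within about 5 degrees), and all three cups stand upright on its floor inside the rim (x of tray in the frame of rack_home between -0.01 and 0.01 m and y of tray in the frame of rack_home between -0.012 and 0.012 m and z of tray in the frame of rack_home between -0.006 and 0.006 m and angle between tray's own z axis and vertical below 0.05 rad and angle between the x axis of tray and the x axis of rack, either way round below 0.09 rad and linear speed of tray below 0.01 m/s and x of last_cup in the frame of tray between -0.07 and 0.07 m and y of last_cup in the frame of tray between -0.06 and 0.06 m and z of last_cup in the frame of tray between 0.003 and 0.015 m and z of cup_left in the frame of tray between 0.003 and 0.015 m and z of cup_right in the frame of tray between 0.003 and 0.015 m and horizontal distance between each of cup_left, cup_right and tray below 0.09 m and angle between each of last_cup, cup_left, cup_right's own z axis and vertical below 0.1 rad); the robot touches nothing.
It fails at once if one of the three cups is tipped over (more than 35 degrees) (angle between any of last_cup, cup_left, cup_right's own z axis and vertical above 0.6 rad).
It fails at once if another thing on the bench is moved by more than 25 mm (distance of any of green_jar, white_vase, glaze_bottle, brush_pot, paddle, kidney from where it was at the start of the episode above 0.025 m).
It fails at once if the tray is tilted by more than about 20 degrees (angle between tray's own z axis and vertical above 0.35 rad).
It also fails if it takes over 62 s, if anything falls off the work surface, if the arm or the gripper's body presses on something with over 40 N, if the wrist force passes 120 N, or if a joint passes its speed limit or range.

### The arm

A 7-joint arm with a two-finger parallel gripper is mounted at the origin on the work surface. World frame = base frame: x ahead of the robot, y to its left, z up, the work surface at z = 0. Lengths are in mm, angles in rad, forces in N, time in s.
With the tool pointing down it reaches from about 425 to 875 mm from the base axis. Payload 4.7 kg.
Tool frame: the origin (TCP) lies on the centre line of the jaws, within the pads' length; the fingertips stand 25 mm ahead of it and the grasp point (between the pads) lies 6 mm ahead of it; z points along the fingers, y is the line along which they close (so a half turn about z gives the same grasp; the last joint's range is limited). The gripper opens to 85 mm and grips with 20 to 120 N. Pads are 22 mm wide; open, the fingers measure 114 mm over their backs; the gripper's body (76 mm by 85 mm) begins 54 mm behind the grasp point. The pads swing forward as they close: fully open they stand 13 mm farther back than shut.
Start: joints at [1.31, 0.321, -0.07, 1.45, 0.023, 1.371, -0.057], TCP at [176.36, -625.635, 256.349] pointing down, gripper open.
Joint ranges: [-2.86, 2.86], [-0.3, 2.09], [-1.38, 1.24], [0.06, 2.45], [-1.56, 4.7], [0.09, 2.05], [-2.69, 2.69]. Speed limits (rad/s): [2.57, 2.57, 3.14, 3.14, 3.14, 3.14, 3.14].

### API

Orientations are given as a rotation vector (axis times angle).
In Python, from bench import get_state, camera, hand_in gives the robot as it stands.
- The arm moves only by the shell command python3 -m jog 'ROWS' [FORCE]. ROWS is JSON, a list of rows, each an object of numbers: "dx", "dy", "dz": the shift along the tool's x, y, z in m; "wx", "wy", "wz": the turn, a rotation vector about the tool's x, y, z in rad; "grip": the finger opening in m, from 0 to 0.0854. In form: [{"dx": .., "dy": .., "dz": .., "wx": .., "wy": .., "wz": .., "grip": ..}, ...]. A call has exactly 8 rows; each row is the pose to reach, as a shift and turn from the pose commanded when the call began, along the tool's axes at that moment; what a row does not reach only later rows make up. A row lasts 1/10 s, in which the tool goes at most 50 mm and 8.59 degrees, less where a joint would pass 70% of its speed; a pose out of reach is approached as far as the arm can. A call with a gripper value outside its range is refused whole. The fingers move at their own pace and stop on an object; FORCE is the grip in N (left out, the last holds). Time passes only in rows, so rows that repeat a pose let the fingers close, or fill a call up. It gives the time, the measured TCP pose, the force, the opening and the grip force at its end, in the units of the state.
- get_state(): the state, without advancing time (a new reading comes with each control period).
- camera(name): name is "side" or "top"; returns a dict with "img" (400x640x3 uint8, red, green, blue), "fx", "fy", "cx", "cy" (pixels), "D" ([k1, k2, p1, p2, k3] as OpenCV has them; the pictures are not rectified), "view" (4x4, takes a point from world to camera coordinates). Camera axes: x right, y down, z forward; pixel columns grow to the right and rows downward; lengths in mm; the calibration is good to about 2 mm. A picture is of the moment at which its call begins. There is no depth.
- hand_in(): hands the job in; it is judged then, once.
The state is a dict: "time": time; "joint_positions": joint angles; "qd": joint speeds; "joint_torque": joint torques, N m; "ee_pos": TCP position; "orientation": TCP orientation; "ft_force": force on the tool from outside, world axes, zero at the start; "moment": the same for the moment, N m; "opening": finger opening in mm; "grasp_force": force on a finger pad.
Only numpy, scipy, OpenCV 4.12 (cv2) and the standard library are available. Lean on these libraries where they do the work, as an engineer would, in place of code of your own. Each camera call takes 0.05 s, during which the arm holds its last target. There are 200 camera calls.

## Working session

There is one attempt and no reset: what is moved stays moved. The work goes in short steps, Python scripts to look and compute and a shell command to move; the robot and the scene stay as the last step left them, time stands still between calls to the robot, and variables do not carry over. Pictures are saved under pics/ and viewed, at most 13 in all, crops included, and the job is handed in when it is done.

```bash
ls; mkdir -p pics; python3 - <<'E'
from bench import get_state, camera
import cv2,pickle
s=get_state();print(s)
for n in("side","top"):
    c=camera(n);pickle.dump(c,open(f"{n}0.pkl","wb"));cv2.imwrite(f"pics/{n}0.png",c["img"][:,:,::-1])
    print(n,c["fx"],c["fy"],c["cx"],c["cy"],c["D"],c["view"])
E
```

```text
pics
{'time': 0.0, 'joint_positions': array([ 1.31008344,  0.32182276, -0.07010179,  1.4516919 ,  0.0225936 ,
        1.37079243, -0.05690584]), 'qd': array([-0.00070778,  0.00080306, -0.0004544 , -0.00122437, -0.00031204,
       -0.00029215,  0.00022999]), 'joint_torque': array([ 3.68247565e-04, -4.93575954e+01, -3.81790912e-01, -3.14329612e+01,
        1.31013556e-02,  1.15382180e-02,  1.17756957e-05]), 'ee_pos': array([ 176.2206454 , -625.14082738,  255.21525673]), 'orientation': array([-3.11009601e+00, -4.30120614e-01,  5.50074992e-04]), 'ft_force': array([ 0.56452286, -0.14150391,  0.3445239 ]), 'moment': array([-0.04246231, -0.04575571, -0.02626738]), 'grasp_force': 0.0, 'opening': 85.28541279147598}
side 498.99929767194647 498.99929767194647 309.3193518979538 199.40054109082666 [-0.10306101  0.          0.          0.          0.        ] [[-4.40776284e-01 -8.97463516e-01 -1.65983351e-02  2.32864333e+02]
 [-6.47920332e-01  3.30905532e-01 -6.86076361e-01  4.55964507e+02]
 [ 6.21220984e-01 -2.91651790e-01 -7.27340170e-01  1.03341245e+03]
 [ 0.00000000e+00  0.00000000e+00  0.00000000e+00  1.00000000e+00]]
top 490.0783475553372 490.0783475553372 324.7897877430739 190.10341426109918 [-0.12471919  0.          0.          0.          0.        ] [[ 5.62160278e-03 -9.99858456e-01  1.58576785e-02 -1.10971150e+01]
 [-9.95814834e-01 -7.04405400e-03 -9.11218819e-02  5.55274289e+02]
 [ 9.12206865e-02 -1.52790605e-02 -9.95713481e-01  1.28902549e+03]
 [ 0.00000000e+00  0.00000000e+00  0.00000000e+00  1.00000000e+00]]
```

View pics/top0.png

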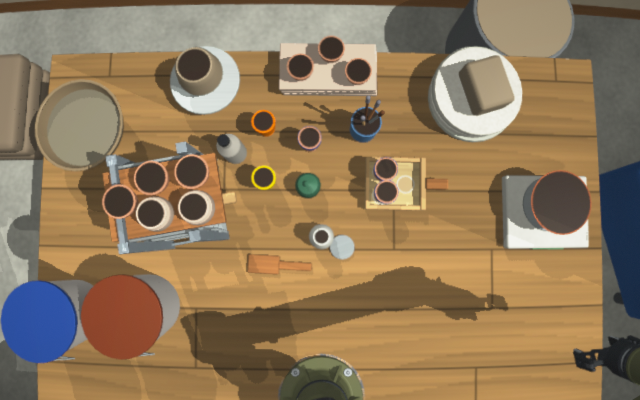

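View pics/side0.png

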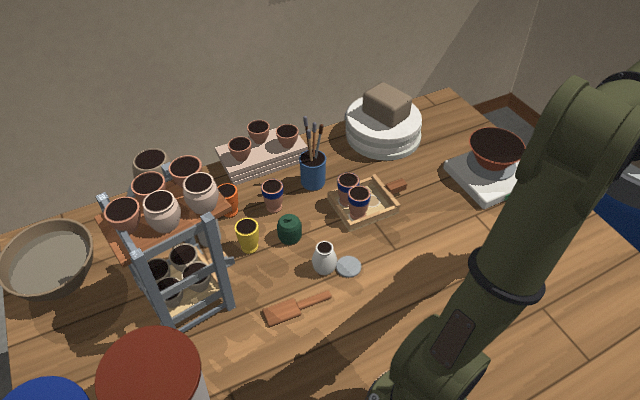

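The top view shows the tray at about (395,183) with its handle pointing right, and the rack at (165,200) with its mouth to the right. The row of standing things is at (310,138), (308,185) and (321,236).

Cup-shaped candidates in the side view are (272,195), which is clay with a blue band, (228,200), which is orange, and (246,235), which is yellow. The one at (272,195) side / (310,138) top fits, because it has the blue rim and stands in line with the jar and vase. I'll confirm it in a crop and enlarge the rack in another.

```bash
cat > h.py <<'E'
import numpy as np,cv2,pickle
from bench import get_state,camera
from scipy.spatial.transform import Rotation as R
def load(n): return pickle.load(open(n+"0.pkl","rb"))
def K(c): return np.array([[c["fx"],0,c["cx"]],[0,c["fy"],c["cy"]],[0,0,1.]])
def ray(c,uv):
    uv=np.array(uv,float).reshape(-1,1,2)
    p=cv2.undistortPoints(uv,K(c),np.array(c["D"]))[:,0]
    V=np.array(c["view"]);d=np.c_[p,np.ones(len(p))]@V[:3,:3];o=-V[:3,:3].T@V[:3,3]
    return o,d
def plane(c,uv,z):
    o,d=ray(c,uv);return o+d*((z-o[2])/d[:,2])[:,None]
def proj(c,P):
    V=np.array(c["view"]);return cv2.projectPoints(np.array(P,float).reshape(-1,1,3),cv2.Rodrigues(V[:3,:3])[0],V[:3,3],K(c),np.array(c["D"]))[0][:,0]
def tri(uvA,cA,uvB,cB):
    oa,da=ray(cA,uvA);ob,db=ray(cB,uvB);A=np.c_[da[0],-db[0]]
    t=np.linalg.lstsq(A,ob-oa,rcond=None)[0];p,q=oa+da[0]*t[0],ob+db[0]*t[1]
    return (p+q)/2,np.linalg.norm(p-q)
E
python3 - <<'E'
from h import *
s,t=load("side"),load("top")
f=lambda im,x,y,w,h,k:cv2.resize(im[y:y+h,x:x+w],None,fx=k,fy=k,interpolation=cv2.INTER_CUBIC)
cv2.imwrite("pics/a.png",f(s["img"],200,140,210,140,3.8)[:,:,::-1])
cv2.imwrite("pics/b.png",f(t["img"],90,120,160,140,4.2)[:,:,::-1])
cv2.imwrite("pics/c.png",f(s["img"],80,180,170,160,3.7)[:,:,::-1])
E
```

```text
(no output)
```

View pics/a.png

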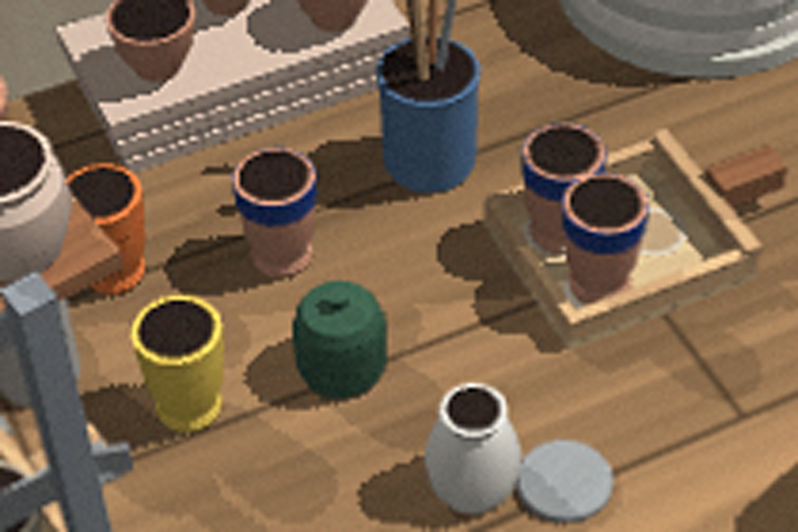

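View pics/b.png

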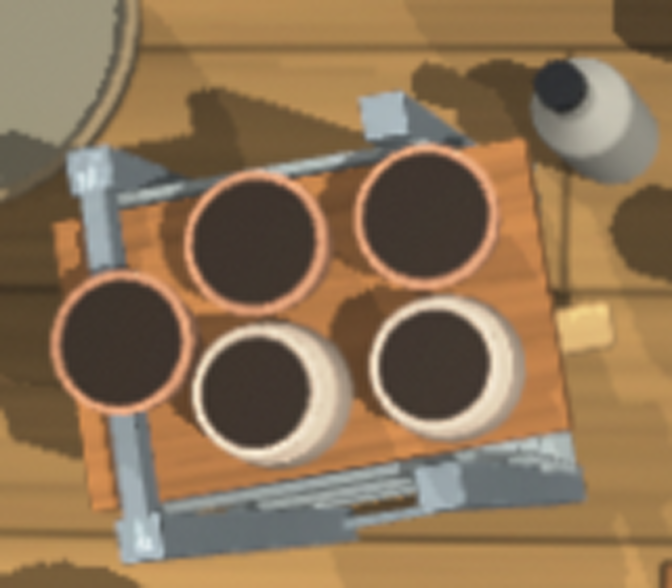

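View pics/c.png

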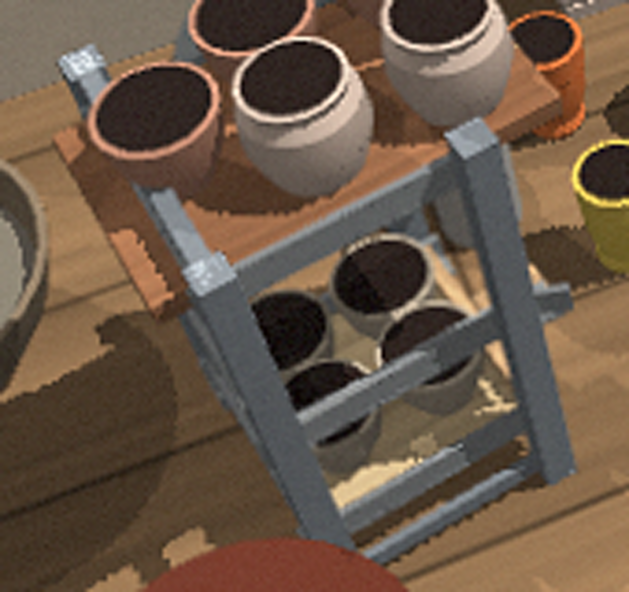

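Crop a confirms the cup at side (272,195): it is clay with a blue band, and the yellow and orange ones are look-alikes. Crop b shows the rack's post tops at full-picture positions of about (111.4,160.5), (123.3,247.9), (181.7,147.4) and (194.8,236). The bottle cap is at (223,140). Next I'll measure.

```bash
python3 - <<'E'
from h import *
np.set_printoptions(precision=1,suppress=True)
s,t=load("side"),load("top")
def dark(c,u,v,r=16):
    g=c["img"].astype(int).max(2);x0,y0=u-r,v-r
    m=(g[y0:y0+2*r,x0:x0+2*r]<85).astype(np.uint8)
    n,l,st,ce=cv2.connectedComponentsWithStats(m,connectivity=4)
    k=l[r,r]
    return ce[k]+[x0,y0],st[k]
for nm,a,b in(("last",(310,138),(272,188)),("cupA",(386,169),(348,181)),("cupB",(386,191),(359,194))):
    ca,sa=dark(t,*a);cb,sb=dark(s,*b)
    print(nm,ca,sa,cb,sb,plane(t,ca,88)[0],plane(s,cb,88)[0],*tri(ca,t,cb,s))
b=np.array([(90,170),(140,537),(385,115),(440,487)])/4.2+[90,120]
P=plane(t,b,335);print("posts top",P)
c=np.array([(82,65),(212,275),(472,135)])/3.7+[80,180]
print("posts side",plane(s,c,335))
print("board corners top",plane(t,np.array([(525,143),(572,435),(80,510)])/4.2+[90,120],307))
print("bottle",plane(t,np.array([[560,85]])/4.2+[90,120],190),plane(s,[[0,0]],0)[0])
# tray: wood mask corners around
im=t["img"].astype(int);hsv=cv2.cvtColor(t["img"],cv2.COLOR_RGB2HSV)
f=cv2.resize(t["img"][145:225,355:455],None,fx=7,fy=7,interpolation=cv2.INTER_CUBIC)
cv2.imwrite("pics/d.png",f[:,:,::-1])
E
```

```text
last [309.1 136.9] [  7   7  17  17 242] [271.4 185.7] [  7   8  18  13 175] [687.2  34.6  88. ] [688.3  37.1  88. ] [687.9  35.8  87.7] 2.732951907991786
cupA [385.9 168. ] [  7   7  18  17 247] [347.8 179.3] [  7   8  18  13 176] [ 607.9 -163.6   88. ] [ 614.  -164.1   88. ] [ 607.5 -161.6   94.8] 2.420752714940267
cupB [386.4 191.2] [  8   8  18  17 246] [358.8 192.9] [  7   9  18  13 187] [ 547.9 -164.5   88. ] [ 553.9 -164.8   88. ] [ 547.9 -162.4   94.7] 2.5849182286438928
posts top [[586.2 445.2 335. ]
 [404.5 411.8 335. ]
 [614.1 295.3 335. ]
 [431.1 262.2 335. ]]
posts side [[583.7 448.1 335. ]
 [402.  413.7 335. ]
 [432.2 264.9 335. ]]
board corners top [[604.9 230.7 307. ]
 [457.6 203.2 307. ]
 [416.7 455.1 307. ]]
bottle [[657.5 236.6 190. ]] [2757.7  766.8    0. ]
```

View pics/d.png

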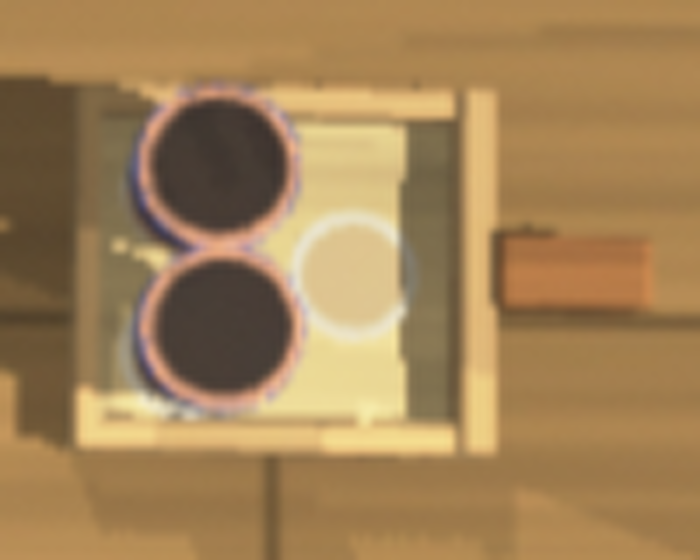

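Crop d shows the tray with its handle top at full-picture (427-448, 179-189) and the empty place ring at (405.4,184.3). I'll fit the tray pose from its corners and check the cups, ring and bystanders.

```bash
python3 - <<'E'
from h import *
np.set_printoptions(precision=1,suppress=True)
s,t=load("side"),load("top")
def q(l,z): return plane(t,np.array(l,float)/7+[355,145]-0.43,z)[:,:2]
ht=q([(503,237),(652,240),(652,308),(503,305)],44)
ring=q([(353,275)],8);fr=q([(497,90),(497,455)],36);bk=q([(78,450)],30)
W=np.r_[ht,ring,fr,bk]
L=np.array([(-80,-14),(-140,-14),(-140,14),(-80,14),(-30,0),(-80,-70),(-80,70),(80,70)],float)
lc,wc=L.mean(0),W.mean(0);H=(L-lc).T@(W-wc);th=np.arctan2(H[0,1]-H[1,0],H[0,0]+H[1,1])
Rm=np.array([[np.cos(th),-np.sin(th)],[np.sin(th),np.cos(th)]]);o=wc-Rm@lc
print("tray",o,np.degrees(th),"resid",(W-(L@Rm.T+o)))
for uv in([385.9,168],[386.4,191.2]):print("cup in tray",Rm.T@(plane(t,[uv],96)[0,:2]-o))
print("place",Rm@[-30,0]+o,"handle",Rm@[-115,0]+o, "handle meas",ht.mean(0))
# bystanders
print("jar",plane(t,[[308,185]],82),"vase",plane(t,[[321,237]],85),"orange",plane(t,[[263,122]],88),"brushpot rim",plane(t,[[366,127]],100),"brush tips",plane(t,[[378,97],[366,97],[352,113],[380,112]],220))
print("side brush pot",plane(s,[[312,160]],100))
# rack
P=plane(t,np.array([(90,170),(140,537),(385,115),(440,487)])/4.2+[90,120],335)[:,:2]
c=P.mean(0)+[-.6,1.2];a=np.array([-.182,.983]);b=-np.array([.983,.182])
for n,x in(("home handle -115",-115),("stage tray -250",-250),("tray mouth",-192)):print(n,c+a*x, c+a*(x-115))
E
```

```text
tray [ 575.1 -197.8] 89.32375736160431 resid [[-1.2 -0.9]
 [-1.2  1.1]
 [ 0.7  1.3]
 [ 0.7 -0.9]
 [ 0.9  0.4]
 [ 0.8 -0.6]
 [-0.1 -0.3]
 [-0.6 -0.1]]
cup in tray [ 35.6 -31.3]
cup in tray [34.  28.3]
place [ 574.7 -227.8] handle [ 573.7 -312.8] handle meas [ 573.5 -307.6]
jar [[563.   36.5  82. ]] vase [[430.2   2.3  85. ]] orange [[725.8 154.6  88. ]] brushpot rim [[ 712.1 -111.5  100. ]] brush tips [[ 757.4 -128.   220. ]
 [ 757.   -99.8  220. ]
 [ 718.1  -66.9  220. ]
 [ 721.4 -132.4  220. ]]
side brush pot [[ 719.9 -104.5  100. ]]
home handle -115 [529.3 241.8] [550.2 128.8]
stage tray -250 [553.9 109.1] [574.8  -3.9]
tray mouth [543.3 166.1] [564.2  53.1]
```

```bash
cat >> h.py <<'E'
def Rt(yaw,lean=0):
    c,s=np.cos(np.radians(yaw)),np.sin(np.radians(yaw))
    return R.from_matrix(np.array([[c,s,0],[s,-c,0],[0,0,-1.]]))*R.from_euler("y",lean,degrees=True)
def go(pos,yaw,lean=0):
    s=get_state();r=R.from_rotvec(s["orientation"])
    d=r.inv().apply(np.array(pos,float)-s["ee_pos"])/1000;w=(r.inv()*Rt(yaw,lean)).as_rotvec()
    print("t",round(s["time"],2),"ee",s["ee_pos"].round(1),"open",round(s["opening"],1),"F",s["ft_force"].round(1),"grasp",round(s["grasp_force"],1),"d",d.round(4),"w",w.round(4),"J",s["joint_positions"].round(2))
E
python3 -c "
from h import *
go((688,36,190),89.3)"
```

```text
t 0.1 ee [ 176.2 -625.2  255.4] open 85.6 F [-0.9 -0.6 -0.4] grasp 0.0 d [ 0.672  -0.4974  0.0661] w [-1.5000e-03 -1.0000e-03 -1.2838e+00] J [ 1.31  0.32 -0.07  1.45  0.02  1.37 -0.06]
```

```bash
python3 -m jog '[{"dx":0.04,"dy":-0.03,"dz":0,"wz":-0.08},{"dx":0.08,"dy":-0.06,"dz":0,"wz":-0.16},{"dx":0.12,"dy":-0.09,"dz":0,"wz":-0.24},{"dx":0.16,"dy":-0.12,"dz":0,"wz":-0.32},{"dx":0.2,"dy":-0.15,"dz":0,"wz":-0.4},{"dx":0.24,"dy":-0.18,"dz":0,"wz":-0.48},{"dx":0.28,"dy":-0.21,"dz":0,"wz":-0.56},{"dx":0.32,"dy":-0.24,"dz":0,"wz":-0.64}]'; python3 -c "
from h import *
go((688,36,190),89.3)"
```

```text
t 0.1 ee [ 176.2 -625.2  255.4] open 85.6 F [-0.9 -0.6 -0.4] grasp 0.0 d [ 0.672  -0.4974  0.0661] w [-1.5000e-03 -1.0000e-03 -1.2838e+00] J [ 1.31  0.32 -0.07  1.45  0.02  1.37 -0.06]validation failed for argument at $[0]...
```

```bash
python3 -m jog '[{"dx":0.04,"dy":-0.03,"dz":0,"wx":0,"wy":0,"wz":-0.08,"grip":0.085},{"dx":0.08,"dy":-0.06,"dz":0,"wx":0,"wy":0,"wz":-0.16,"grip":0.085},{"dx":0.12,"dy":-0.09,"dz":0,"wx":0,"wy":0,"wz":-0.24,"grip":0.085},{"dx":0.16,"dy":-0.12,"dz":0,"wx":0,"wy":0,"wz":-0.32,"grip":0.085},{"dx":0.2,"dy":-0.15,"dz":0,"wx":0,"wy":0,"wz":-0.4,"grip":0.085},{"dx":0.24,"dy":-0.18,"dz":0,"wx":0,"wy":0,"wz":-0.48,"grip":0.085},{"dx":0.28,"dy":-0.21,"dz":0,"wx":0,"wy":0,"wz":-0.56,"grip":0.085},{"dx":0.32,"dy":-0.24,"dz":0,"wx":0,"wy":0,"wz":-0.64,"grip":0.085}]'; python3 -c "
from h import *
go((688,36,190),89.3)"
```

```text
time: 0.9
ee_pos: [419.9, -305.9, 256.1]
orientation: [2.816, 1.392, -0.001]
ft_force: [-0.2, -0.4, -0.1]
opening: 85.5
grasp_force: 0.0
t 0.9 ee [ 419.9 -305.9  256.1] open 85.5 F [-0.2 -0.4 -0.1] grasp 0.0 d [0.4345 0.0053 0.0659] w [-2.000e-04  3.000e-04 -6.407e-01] J [ 0.96  0.06 -0.4   1.76  0.03  1.32 -0.09]
```

```bash
python3 -m jog '[{"dx":0.05,"dy":0,"dz":0,"wx":0,"wy":0,"wz":-0.09,"grip":0.085},{"dx":0.1,"dy":0,"dz":0,"wx":0,"wy":0,"wz":-0.18,"grip":0.085},{"dx":0.15,"dy":0,"dz":0,"wx":0,"wy":0,"wz":-0.27,"grip":0.085},{"dx":0.2,"dy":0.002,"dz":0,"wx":0,"wy":0,"wz":-0.36,"grip":0.085},{"dx":0.25,"dy":0.003,"dz":0,"wx":0,"wy":0,"wz":-0.45,"grip":0.085},{"dx":0.3,"dy":0.004,"dz":0,"wx":0,"wy":0,"wz":-0.54,"grip":0.085},{"dx":0.35,"dy":0.005,"dz":0,"wx":0,"wy":0,"wz":-0.6,"grip":0.085},{"dx":0.4,"dy":0.005,"dz":0.03,"wx":0,"wy":0,"wz":-0.64,"grip":0.085}]'; python3 -c "
from h import *
go((688,36,150),89.3)"
```

```text
time: 1.7
ee_pos: [665.9, 3.1, 233.5]
orientation: [2.233, 2.203, 0.008]
ft_force: [1.1, -0.2, 0.7]
opening: 84.8
grasp_force: 0.0
t 1.7 ee [665.9   3.1 233.5] open 84.8 F [ 1.1 -0.2  0.7] grasp 0.0 d [0.0332 0.0211 0.0836] w [ 0.0066 -0.0008 -0.0013] J [ 0.45  0.44 -0.68  1.43  0.28  1.36 -0.24]
```

```bash
python3 -m jog '[{"dx":0.033,"dy":0.021,"dz":0.02,"wx":0.006,"wy":0,"wz":0,"grip":0.085},{"dx":0.033,"dy":0.021,"dz":0.05,"wx":0.006,"wy":0,"wz":0,"grip":0.085},{"dx":0.033,"dy":0.021,"dz":0.08,"wx":0.006,"wy":0,"wz":0,"grip":0.085},{"dx":0.033,"dy":0.021,"dz":0.105,"wx":0.006,"wy":0,"wz":0,"grip":0.085},{"dx":0.033,"dy":0.021,"dz":0.13,"wx":0.006,"wy":0,"wz":0,"grip":0.085},{"dx":0.033,"dy":0.021,"dz":0.15,"wx":0.006,"wy":0,"wz":0,"grip":0.085},{"dx":0.033,"dy":0.021,"dz":0.165,"wx":0.006,"wy":0,"wz":0,"grip":0.085},{"dx":0.033,"dy":0.021,"dz":0.1735,"wx":0.006,"wy":0,"wz":0,"grip":0.085}]'; python3 - <<'E'
from h import *
go((688,36,60),89.3)
c=camera("side");cv2.imwrite("pics/e.png",cv2.resize(c["img"][120:250,200:380],None,fx=4,fy=4)[:,:,::-1])
E
```

```text
time: 2.5
ee_pos: [683.4, 32.9, 55.2]
orientation: [-2.235, -2.199, 0.009]
ft_force: [-0.9, 0.9, -0.7]
opening: 84.8
grasp_force: 0.0
t 2.5 ee [683.4  32.9  55.2] open 84.8 F [-0.9  0.9 -0.7] grasp 0.0 d [ 0.0032  0.0045 -0.0049] w [-0.0084  0.0002 -0.0038] J [ 0.36  0.64 -0.62  1.53  0.39  1.11 -0.36]
```

View pics/e.png

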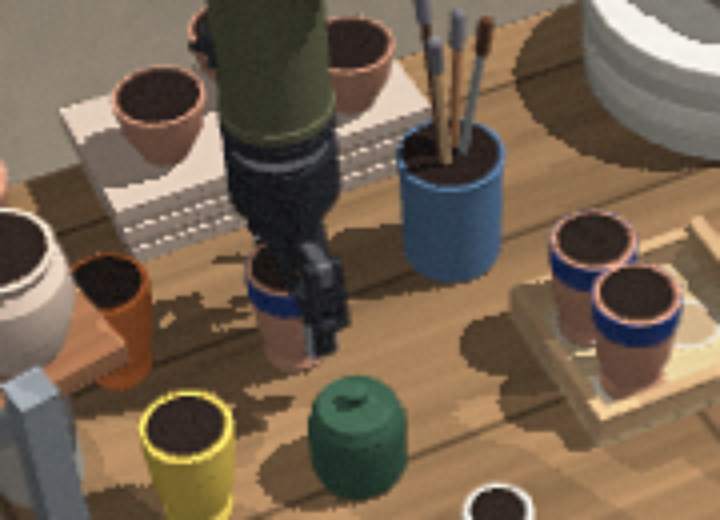

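The picture shows the fingers straddling the blue-rimmed cup at crop (285,320), with the near finger at (322,300). I'll centre the tool and close.

```bash
python3 -m jog '[{"dx":0.003,"dy":0.004,"dz":-0.003,"wx":-0.006,"wy":0,"wz":-0.003,"grip":0.085},{"dx":0.003,"dy":0.004,"dz":-0.003,"wx":-0.006,"wy":0,"wz":-0.003,"grip":0.07},{"dx":0.003,"dy":0.004,"dz":-0.003,"wx":-0.006,"wy":0,"wz":-0.003,"grip":0.062},{"dx":0.003,"dy":0.004,"dz":-0.003,"wx":-0.006,"wy":0,"wz":-0.003,"grip":0.05},{"dx":0.003,"dy":0.004,"dz":-0.003,"wx":-0.006,"wy":0,"wz":-0.003,"grip":0.05},{"dx":0.003,"dy":0.004,"dz":-0.003,"wx":-0.006,"wy":0,"wz":-0.003,"grip":0.05},{"dx":0.003,"dy":0.004,"dz":-0.003,"wx":-0.006,"wy":0,"wz":-0.003,"grip":0.05},{"dx":0.003,"dy":0.004,"dz":-0.003,"wx":-0.006,"wy":0,"wz":-0.003,"grip":0.05}]' 35; python3 -c "
from h import *
go((688,36,170),89.3)"
```

```text
time: 3.35
ee_pos: [689.2, 36.3, 61.6]
orientation: [2.235, 2.206, 0.002]
ft_force: [-1.6, 0.4, 5.7]
opening: 58.4
grasp_force: 37.8
t 3.35 ee [689.2  36.3  61.6] open 58.4 F [-1.6  0.4  5.7] grasp 37.8 d [-0.0003 -0.0009 -0.1084] w [ 0.0021 -0.0001 -0.0008] J [ 0.35  0.63 -0.62  1.52  0.39  1.11 -0.36]
```

```bash
python3 -m jog '[{"dx":0,"dy":0,"dz":-0.025,"wx":0,"wy":0,"wz":0,"grip":0.05},{"dx":0,"dy":0,"dz":-0.065,"wx":0,"wy":0,"wz":0,"grip":0.05},{"dx":0,"dy":-0.02,"dz":-0.105,"wx":0,"wy":0,"wz":0,"grip":0.05},{"dx":0,"dy":-0.055,"dz":-0.135,"wx":0,"wy":0,"wz":0,"grip":0.05},{"dx":-0.02,"dy":-0.095,"dz":-0.135,"wx":0,"wy":0,"wz":0,"grip":0.05},{"dx":-0.06,"dy":-0.115,"dz":-0.135,"wx":0,"wy":0,"wz":0,"grip":0.05},{"dx":-0.105,"dy":-0.115,"dz":-0.135,"wx":0,"wy":0,"wz":0,"grip":0.05},{"dx":-0.14,"dy":-0.115,"dz":-0.135,"wx":0,"wy":0,"wz":0,"grip":0.05}]'; python3 -c "
from h import *
go((574.7,-227.8,195),89.3)"
```

```text
time: 4.15
ee_pos: [570.4, -105.8, 195.4]
orientation: [2.236, 2.203, -0.003]
ft_force: [0.3, 0.2, -0.1]
opening: 58.3
grasp_force: 38.0
t 4.15 ee [ 570.4 -105.8  195.4] open 58.3 F [ 0.3  0.2 -0.1] grasp 38.0 d [-0.1219  0.0061  0.0007] w [ 0.0003  0.0028 -0.0026] J [ 0.7   0.27 -0.66  1.69  0.18  1.24 -0.01]
```

```bash
python3 -m jog '[{"dx":-0.03,"dy":0.004,"dz":0,"wx":0,"wy":0,"wz":0,"grip":0.05},{"dx":-0.065,"dy":0.004,"dz":0,"wx":0,"wy":0,"wz":0,"grip":0.05},{"dx":-0.095,"dy":0.004,"dz":0,"wx":0,"wy":0,"wz":0,"grip":0.05},{"dx":-0.113,"dy":0.004,"dz":0,"wx":0,"wy":0,"wz":0,"grip":0.05},{"dx":-0.122,"dy":0.004,"dz":0,"wx":0,"wy":0,"wz":0,"grip":0.05},{"dx":-0.122,"dy":0.004,"dz":0,"wx":0,"wy":0,"wz":0,"grip":0.05},{"dx":-0.122,"dy":0.004,"dz":0,"wx":0,"wy":0,"wz":0,"grip":0.05},{"dx":-0.122,"dy":0.004,"dz":0,"wx":0,"wy":0,"wz":0,"grip":0.05}]'; python3 - <<'E'
from h import *
go((574.7,-228.8,71.5),89.3)
c=camera("top");cv2.imwrite("pics/f.png",cv2.resize(c["img"][130:250,330:480],None,fx=4,fy=4)[:,:,::-1])
E
```

```text
time: 4.95
ee_pos: [574.5, -222.2, 195.2]
orientation: [-2.232, -2.21, -0.001]
ft_force: [0.1, -0.1, -0.5]
opening: 58.2
grasp_force: 38.0
t 4.95 ee [ 574.5 -222.2  195.2] open 58.2 F [ 0.1 -0.1 -0.5] grasp 38.0 d [-0.0067  0.0003  0.1237] w [ 0.0002 -0.0007  0.0023] J [ 0.81  0.34 -0.6   1.6   0.2   1.26  0.17]
```

```bash
python3 -m jog '[{"dx":-0.007,"dy":0,"dz":0.01,"wx":0,"wy":0,"wz":0,"grip":0.05},{"dx":-0.007,"dy":0,"dz":0.03,"wx":0,"wy":0,"wz":0,"grip":0.05},{"dx":-0.007,"dy":0,"dz":0.055,"wx":0,"wy":0,"wz":0,"grip":0.05},{"dx":-0.007,"dy":0,"dz":0.08,"wx":0,"wy":0,"wz":0,"grip":0.05},{"dx":-0.007,"dy":0,"dz":0.1,"wx":0,"wy":0,"wz":0,"grip":0.05},{"dx":-0.007,"dy":0,"dz":0.112,"wx":0,"wy":0,"wz":0,"grip":0.05},{"dx":-0.007,"dy":0,"dz":0.119,"wx":0,"wy":0,"wz":0,"grip":0.05},{"dx":-0.007,"dy":0,"dz":0.122,"wx":0,"wy":0,"wz":0,"grip":0.05}]'; python3 - <<'E'
from h import *
go((574.7,-228.8,70.5),89.3)
c=camera("side");cv2.imwrite("pics/g.png",cv2.resize(c["img"][120:270,280:460],None,fx=4,fy=4)[:,:,::-1])
E
```

```text
time: 5.8
ee_pos: [573.8, -231.5, 72.6]
orientation: [-2.235, -2.207, 0.0]
ft_force: [-0.2, -0.4, -0.1]
opening: 58.1
grasp_force: 38.0
t 5.8 ee [ 573.8 -231.5   72.6] open 58.1 F [-0.2 -0.4 -0.1] grasp 38.0 d [0.0027 0.0008 0.0021] w [-0.0004 -0.0002 -0.0006] J [ 0.79  0.47 -0.56  1.71  0.28  1.05  0.13]
```

View pics/g.png

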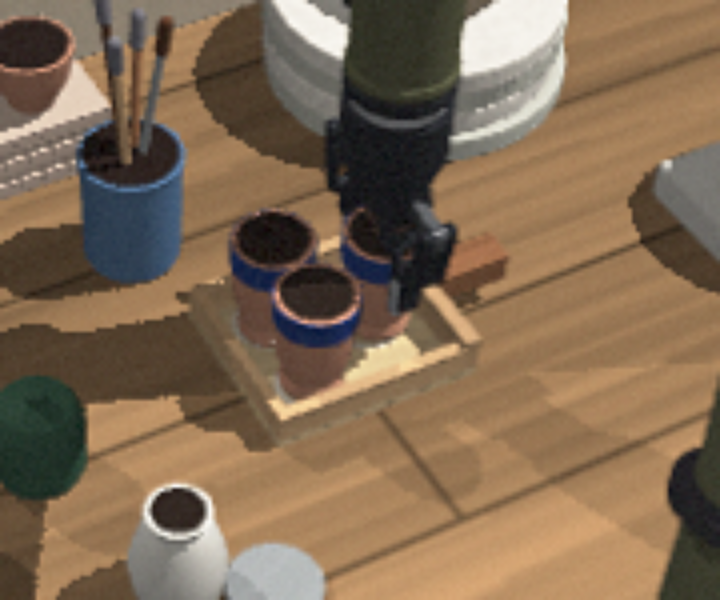

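The picture shows the held cup over the front place at crop (380,290), clear of the two back cups. I'll lower it the last few mm, open, and rise a little.

```bash
python3 -m jog '[{"dx":0.001,"dy":0,"dz":0.0015,"wx":0,"wy":0,"wz":0,"grip":0.05},{"dx":0.001,"dy":0,"dz":0.003,"wx":0,"wy":0,"wz":0,"grip":0.05},{"dx":0.001,"dy":0,"dz":0.003,"wx":0,"wy":0,"wz":0,"grip":0.05},{"dx":0.001,"dy":0,"dz":0.003,"wx":0,"wy":0,"wz":0,"grip":0.062},{"dx":0.001,"dy":0,"dz":0.003,"wx":0,"wy":0,"wz":0,"grip":0.068},{"dx":0.001,"dy":0,"dz":0.003,"wx":0,"wy":0,"wz":0,"grip":0.075},{"dx":0.001,"dy":0,"dz":0.003,"wx":0,"wy":0,"wz":0,"grip":0.075},{"dx":0.001,"dy":0,"dz":0.003,"wx":0,"wy":0,"wz":0,"grip":0.075}]'; python3 - <<'E'
from h import *
go((574.7,-228.8,190),89.3)
E
```

```text
time: 6.65
ee_pos: [573.9, -230.5, 70.1]
orientation: [2.236, 2.207, -0.0]
ft_force: [0.2, 0.8, -1.2]
opening: 75.3
grasp_force: 0.0
t 6.65 ee [ 573.9 -230.5   70.1] open 75.3 F [ 0.2  0.8 -1.2] grasp 0.0 d [ 0.0017  0.0008 -0.1199] w [-0.      0.0001 -0.0008] J [ 0.79  0.47 -0.56  1.71  0.28  1.04  0.12]
```

```bash
python3 -m jog '[{"dx":0,"dy":0,"dz":-0.02,"wx":0,"wy":0,"wz":0,"grip":0.075},{"dx":0,"dy":0,"dz":-0.05,"wx":0,"wy":0,"wz":0,"grip":0.075},{"dx":0,"dy":0,"dz":-0.085,"wx":0,"wy":0,"wz":0,"grip":0.08},{"dx":-0.03,"dy":0,"dz":-0.12,"wx":0,"wy":0,"wz":0,"grip":0.085},{"dx":-0.075,"dy":0,"dz":-0.13,"wx":0,"wy":0.1,"wz":0,"grip":0.085},{"dx":-0.115,"dy":0,"dz":-0.13,"wx":0,"wy":0.2,"wz":0,"grip":0.085},{"dx":-0.155,"dy":0,"dz":-0.12,"wx":0,"wy":0.3,"wz":0,"grip":0.085},{"dx":-0.175,"dy":0,"dz":-0.1,"wx":0,"wy":0.4,"wz":0,"grip":0.085}]'; python3 - <<'E'
from h import *
np.set_printoptions(precision=1,suppress=True)
go((573.6,-397,99),89.3,50)
for n in("top","side"):
    c=camera(n);pickle.dump(c,open(n+"1.pkl","wb"))
    cv2.imwrite(f"pics/{n}1.png",c["img"][:,:,::-1])
E
```

```text
time: 7.45
ee_pos: [570.8, -411.7, 171.6]
orientation: [-2.024, -1.988, -0.411]
ft_force: [0.7, -0.4, 0.8]
opening: 85.0
grasp_force: 0.0
t 7.45 ee [ 570.8 -411.7  171.6] open 85.0 F [ 0.7 -0.4  0.8] grasp 0.0 d [-0.   0.   0.1] w [ 0.   0.5 -0. ] J [ 1.   0.7 -0.5  1.2  0.   1.6  0.6]
```

```bash
python3 - <<'E'
from h import *
np.set_printoptions(suppress=True)
go((573.6,-397,99),89.3,50)
t=pickle.load(open("top1.pkl","rb"))
m=(t["img"].max(2)<85).astype(np.uint8)[150:215,370:430]
n,l,st,ce=cv2.connectedComponentsWithStats(m,connectivity=4)
th=np.radians(89.3);Rm=np.array([[np.cos(th),-np.sin(th)],[np.sin(th),np.cos(th)]])
for k in range(1,n):
    if st[k,4]>100:print(st[k,4],(ce[k]+[370,150]).round(1),(Rm.T@(plane(t,[ce[k]+[370,150]],96)[0,:2]-[575.1,-197.8])).round(1))
E
```

```text
t 7.55 ee [ 565.7 -413.5  159.3] open 84.7 F [-1.8 -0.8 -1.5] grasp 0.0 d [-0.0084  0.0082  0.062 ] w [-0.002   0.4665 -0.0173] J [ 1.04  0.74 -0.53  1.16  0.02  1.55  0.56]
247 [386.  168.1] [ 35.5 -31. ]
288 [413.1 180.8] [-34.8   0.3]
277 [386.7 191.6] [33.1 29.2]
```

```bash
python3 -m jog '[{"dx":0,"dy":0.002,"dz":0.01,"wx":0,"wy":0.1,"wz":0,"grip":0.085},{"dx":0,"dy":0.004,"dz":0.02,"wx":0,"wy":0.2,"wz":0,"grip":0.085},{"dx":-0.004,"dy":0.006,"dz":0.03,"wx":0,"wy":0.3,"wz":-0.01,"grip":0.085},{"dx":-0.006,"dy":0.008,"dz":0.045,"wx":0,"wy":0.4,"wz":-0.017,"grip":0.085},{"dx":-0.008,"dy":0.008,"dz":0.062,"wx":0,"wy":0.467,"wz":-0.017,"grip":0.085},{"dx":-0.008,"dy":0.008,"dz":0.062,"wx":0,"wy":0.467,"wz":-0.017,"grip":0.085},{"dx":-0.008,"dy":0.008,"dz":0.062,"wx":0,"wy":0.467,"wz":-0.017,"grip":0.085},{"dx":-0.008,"dy":0.008,"dz":0.062,"wx":0,"wy":0.467,"wz":-0.017,"grip":0.085}]'; python3 - <<'E'
from h import *
go((573.6,-320.5,35),89.3,50)
E
```

```text
time: 8.35
ee_pos: [581.0, -388.4, 112.6]
orientation: [-1.705, -1.718, -0.799]
ft_force: [-0.2, -0.1, 1.2]
opening: 85.5
grasp_force: 0.0
t 8.35 ee [ 581.  -388.4  112.6] open 85.5 F [-0.2 -0.1  1.2] grasp 0.0 d [-0.0148 -0.0083  0.102 ] w [-0.0022  0.0085  0.0189] J [ 1.08  1.04 -0.59  0.95 -0.18  1.78  0.63]
```

```bash
python3 -m jog '[{"dx":-0.015,"dy":-0.008,"dz":0,"wx":0,"wy":0.008,"wz":0.019,"grip":0.085},{"dx":-0.015,"dy":-0.008,"dz":0.01,"wx":0,"wy":0.008,"wz":0.019,"grip":0.085},{"dx":-0.015,"dy":-0.008,"dz":0.03,"wx":0,"wy":0.008,"wz":0.019,"grip":0.085},{"dx":-0.015,"dy":-0.008,"dz":0.05,"wx":0,"wy":0.008,"wz":0.019,"grip":0.085},{"dx":-0.015,"dy":-0.008,"dz":0.068,"wx":0,"wy":0.008,"wz":0.019,"grip":0.085},{"dx":-0.015,"dy":-0.008,"dz":0.08,"wx":0,"wy":0.008,"wz":0.019,"grip":0.085},{"dx":-0.015,"dy":-0.008,"dz":0.08,"wx":0,"wy":0.008,"wz":0.019,"grip":0.085},{"dx":-0.015,"dy":-0.008,"dz":0.08,"wx":0,"wy":0.008,"wz":0.019,"grip":0.085}]'; python3 - <<'E'
from h import *
go((573.6,-320.5,35),89.3,50)
c=camera("side");cv2.imwrite("pics/h.png",cv2.resize(c["img"][100:270,280:500],None,fx=3.5,fy=3.5)[:,:,::-1])
E
```

```text
time: 9.15
ee_pos: [572.4, -338.0, 46.9]
orientation: [-1.713, -1.689, -0.796]
ft_force: [0.1, -0.1, 0.6]
opening: 85.1
grasp_force: 0.0
t 9.15 ee [ 572.4 -338.    46.9] open 85.1 F [ 0.1 -0.1  0.6] grasp 0.0 d [0.0022 0.0011 0.0211] w [-0.0031 -0.0016 -0.0033] J [ 1.1   1.04 -0.59  1.13 -0.18  1.62  0.64]
```

View pics/h.png

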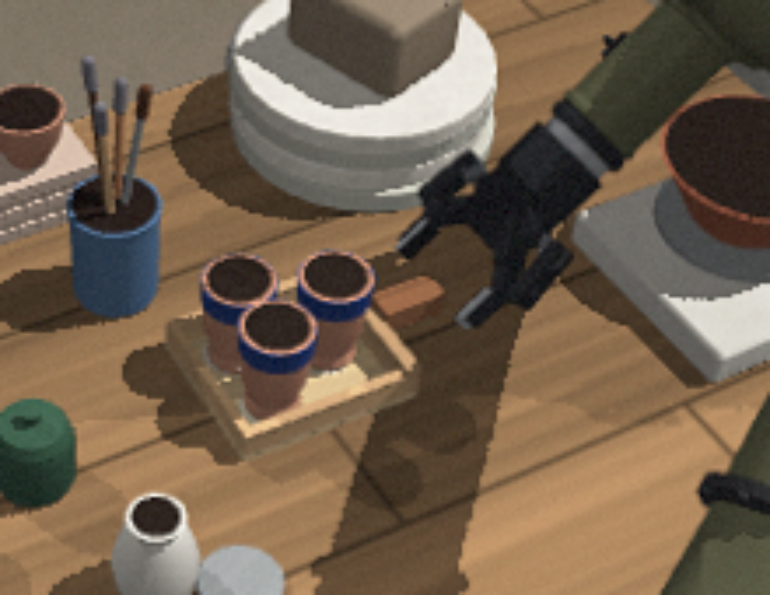

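The picture shows three cups standing on the tray and the open fingers either side of the handle line, with the stub at crop (405,300). I'll go forward and pinch firmly.

```bash
python3 -m jog '[{"dx":0.002,"dy":0.001,"dz":0.01,"wx":-0.003,"wy":-0.002,"wz":-0.003,"grip":0.085},{"dx":0.003,"dy":0.001,"dz":0.018,"wx":-0.003,"wy":-0.002,"wz":-0.003,"grip":0.085},{"dx":0.003,"dy":0.001,"dz":0.024,"wx":-0.003,"wy":-0.002,"wz":-0.003,"grip":0.085},{"dx":0.003,"dy":0.001,"dz":0.024,"wx":-0.003,"wy":-0.002,"wz":-0.003,"grip":0.06},{"dx":0.003,"dy":0.001,"dz":0.024,"wx":-0.003,"wy":-0.002,"wz":-0.003,"grip":0.045},{"dx":0.003,"dy":0.001,"dz":0.024,"wx":-0.003,"wy":-0.002,"wz":-0.003,"grip":0.035},{"dx":0.003,"dy":0.001,"dz":0.024,"wx":-0.003,"wy":-0.002,"wz":-0.003,"grip":0.03},{"dx":0.003,"dy":0.001,"dz":0.024,"wx":-0.003,"wy":-0.002,"wz":-0.003,"grip":0.025}]' 118; python3 -m jog '[{"dx":0,"dy":0,"dz":0,"wx":0,"wy":0,"wz":0,"grip":0.02},{"dx":0,"dy":0,"dz":0,"wx":0,"wy":0,"wz":0,"grip":0.015},{"dx":0,"dy":0,"dz":0,"wx":0,"wy":0,"wz":0,"grip":0.015},{"dx":0,"dy":0,"dz":0,"wx":0,"wy":0,"wz":0,"grip":0.015},{"dx":0,"dy":0,"dz":0,"wx":0,"wy":0,"wz":0,"grip":0.015},{"dx":0,"dy":0,"dz":0,"wx":0,"wy":0,"wz":0,"grip":0.015},{"dx":0,"dy":0,"dz":0,"wx":0,"wy":0,"wz":0,"grip":0.015},{"dx":0,"dy":0,"dz":0,"wx":0,"wy":0,"wz":0,"grip":0.015}]' 118; python3 - <<'E'
from h import *
go((573.6,-320.5,65),89.3,50)
E
```

```text
time: 10.0
ee_pos: [573.7, -317.8, 33.8]
orientation: [-1.715, -1.693, -0.799]
ft_force: [0.3, -1.0, 2.1]
opening: 26.9
grasp_force: 93.7
time: 10.8
ee_pos: [573.7, -317.8, 33.8]
orientation: [-1.715, -1.693, -0.799]
ft_force: [-0.2, -5.4, 3.7]
opening: 26.4
grasp_force: 115.7
t 10.8 ee [ 573.7 -317.8   33.8] open 26.4 F [-0.2 -5.4  3.7] grasp 115.7 d [ 0.0222 -0.0001 -0.0221] w [ 0.0004  0.0005 -0.0002] J [ 1.09  1.03 -0.6   1.18 -0.18  1.57  0.65]
```

```bash
python3 -m jog '[{"dx":0.002,"dy":0,"dz":-0.0017,"wx":0,"wy":0,"wz":0,"grip":0.015},{"dx":0.006,"dy":0,"dz":-0.005,"wx":0,"wy":0,"wz":0,"grip":0.015},{"dx":0.012,"dy":0,"dz":-0.01,"wx":0,"wy":0,"wz":0,"grip":0.015},{"dx":0.018,"dy":0,"dz":-0.015,"wx":0,"wy":0,"wz":0,"grip":0.015},{"dx":0.025,"dy":0,"dz":-0.021,"wx":0,"wy":0,"wz":0,"grip":0.015},{"dx":0.032,"dy":0,"dz":-0.027,"wx":0,"wy":0,"wz":0,"grip":0.015},{"dx":0.0365,"dy":0,"dz":-0.0306,"wx":0,"wy":0,"wz":0,"grip":0.015},{"dx":0.0383,"dy":0,"dz":-0.0321,"wx":0,"wy":0,"wz":0,"grip":0.015}]'; python3 - <<'E'
from h import *
go((573.7,-317.8,200),89.3,50)
c=camera("side");cv2.imwrite("pics/i.png",cv2.resize(c["img"][100:270,280:500],None,fx=3.5,fy=3.5)[:,:,::-1])
E
```

```text
time: 11.6
ee_pos: [574.0, -317.4, 84.7]
orientation: [-1.714, -1.694, -0.799]
ft_force: [0.1, 0.5, -3.3]
opening: 26.7
grasp_force: 116.2
t 11.6 ee [ 574.  -317.4   84.7] open 26.7 F [ 0.1  0.5 -3.3] grasp 116.2 d [ 0.088  -0.0002 -0.0745] w [0.0004 0.0008 0.0007] J [ 1.1   0.97 -0.62  1.18 -0.2   1.62  0.61]
```

View pics/i.png

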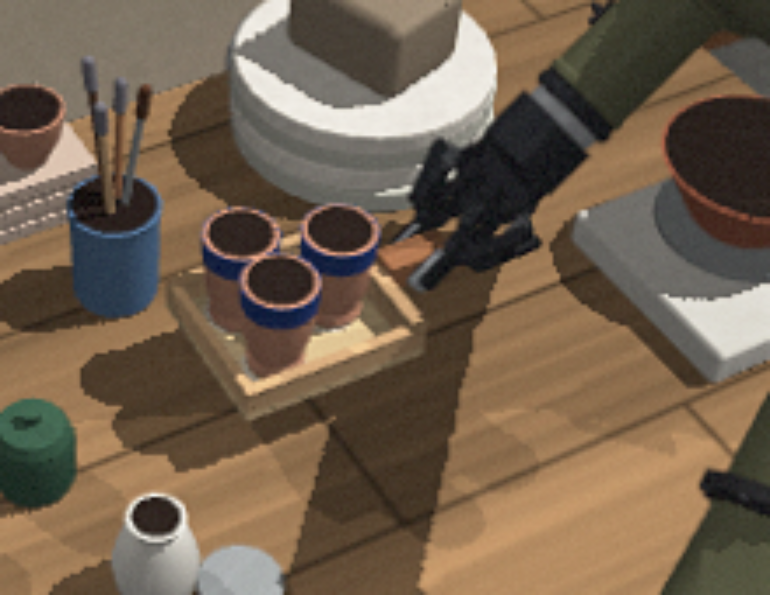

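The picture shows the tray lifted level with three cups upright. I'll lift on to tray height of about 160 mm.

```bash
python3 -m jog '[{"dx":0.003,"dy":0,"dz":-0.0025,"wx":0,"wy":0,"wz":0,"grip":0.015},{"dx":0.01,"dy":0,"dz":-0.0084,"wx":0,"wy":0,"wz":0,"grip":0.015},{"dx":0.022,"dy":0,"dz":-0.0185,"wx":0,"wy":0,"wz":0,"grip":0.015},{"dx":0.037,"dy":0,"dz":-0.031,"wx":0,"wy":0,"wz":0,"grip":0.015},{"dx":0.053,"dy":0,"dz":-0.0445,"wx":0,"wy":0,"wz":0,"grip":0.015},{"dx":0.068,"dy":0,"dz":-0.0571,"wx":0,"wy":0,"wz":0,"grip":0.015},{"dx":0.08,"dy":0,"dz":-0.0672,"wx":0,"wy":0,"wz":0,"grip":0.015},{"dx":0.0866,"dy":0,"dz":-0.0727,"wx":0,"wy":0,"wz":0,"grip":0.015}]'; python3 - <<'E'
from h import *
go((577,-18.8,194),100.5,50)
E
```

```text
time: 12.45
ee_pos: [574.2, -317.4, 199.3]
orientation: [-1.715, -1.696, -0.8]
ft_force: [-0.2, -1.1, -4.4]
opening: 26.6
grasp_force: 116.2
t 12.45 ee [ 574.2 -317.4  199.3] open 26.6 F [-0.2 -1.1 -4.4] grasp 116.2 d [ 0.1882 -0.0008  0.2319] w [ 0.1507  0.0017 -0.124 ] J [ 1.11  0.86 -0.65  1.12 -0.26  1.75  0.53]
```

```bash
python3 -m jog '[{"dx":0.004,"dy":0,"dz":0.005,"wx":0.003,"wy":0,"wz":-0.0025,"grip":0.015},{"dx":0.011,"dy":0,"dz":0.0136,"wx":0.009,"wy":0,"wz":-0.0074,"grip":0.015},{"dx":0.0216,"dy":0,"dz":0.0267,"wx":0.0174,"wy":0,"wz":-0.0143,"grip":0.015},{"dx":0.0357,"dy":0,"dz":0.0441,"wx":0.0287,"wy":0,"wz":-0.0236,"grip":0.015},{"dx":0.0517,"dy":0,"dz":0.0638,"wx":0.0415,"wy":0,"wz":-0.0341,"grip":0.015},{"dx":0.0677,"dy":0,"dz":0.0835,"wx":0.0544,"wy":0,"wz":-0.0447,"grip":0.015},{"dx":0.0818,"dy":0,"dz":0.1009,"wx":0.0657,"wy":0,"wz":-0.054,"grip":0.015},{"dx":0.094,"dy":0,"dz":0.116,"wx":0.0755,"wy":0,"wz":-0.062,"grip":0.015}]'; python3 - <<'E'
from h import *
go((577,-18.8,194),100.5,50)
E
```

```text
time: 13.25
ee_pos: [574.7, -165.1, 193.1]
orientation: [-1.614, -1.761, -0.751]
ft_force: [0.6, -0.5, -3.6]
opening: 26.5
grasp_force: 116.1
t 13.25 ee [ 574.7 -165.1  193.1] open 26.5 F [ 0.6 -0.5 -3.6] grasp 116.1 d [0.094  0.0153 0.111 ] w [ 0.0704 -0.0021 -0.0631] J [ 1.06  0.74 -0.73  1.39 -0.3   1.6   0.51]
```

```bash
python3 -m jog '[{"dx":0.008,"dy":0.0013,"dz":0.0095,"wx":0.006,"wy":0,"wz":-0.0054,"grip":0.015},{"dx":0.02,"dy":0.0033,"dz":0.0236,"wx":0.015,"wy":0,"wz":-0.0134,"grip":0.015},{"dx":0.035,"dy":0.0057,"dz":0.0413,"wx":0.0263,"wy":-0.001,"wz":-0.0235,"grip":0.015},{"dx":0.051,"dy":0.0083,"dz":0.0602,"wx":0.0383,"wy":-0.001,"wz":-0.0342,"grip":0.015},{"dx":0.066,"dy":0.0107,"dz":0.0779,"wx":0.0495,"wy":-0.001,"wz":-0.0442,"grip":0.015},{"dx":0.079,"dy":0.0129,"dz":0.0933,"wx":0.0593,"wy":-0.002,"wz":-0.0529,"grip":0.015},{"dx":0.089,"dy":0.0145,"dz":0.1051,"wx":0.0668,"wy":-0.002,"wz":-0.0596,"grip":0.015},{"dx":0.094,"dy":0.0153,"dz":0.111,"wx":0.0705,"wy":-0.002,"wz":-0.063,"grip":0.015}]'; python3 - <<'E'
from h import *
go((577,-18.8,194),100.5,50)
for n in("top","side"):
    c=camera(n);pickle.dump(c,open(n+"2.pkl","wb"))
t=pickle.load(open("top2.pkl","rb"))
cv2.imwrite("pics/j.png",cv2.resize(t["img"][120:270,90:340],None,fx=3.2,fy=3.2,interpolation=cv2.INTER_CUBIC)[:,:,::-1])
E
```

```text
time: 14.05
ee_pos: [578.0, -19.2, 195.1]
orientation: [-1.52, -1.829, -0.71]
ft_force: [-0.1, -0.9, -3.8]
opening: 26.5
grasp_force: 116.1
t 14.05 ee [578.  -19.2 195.1] open 26.5 F [-0.1 -0.9 -3.8] grasp 116.1 d [-0.0004 -0.0009  0.0011] w [0.001  0.0012 0.0015] J [ 0.95  0.66 -0.81  1.53 -0.34  1.47  0.45]
```

View pics/j.png

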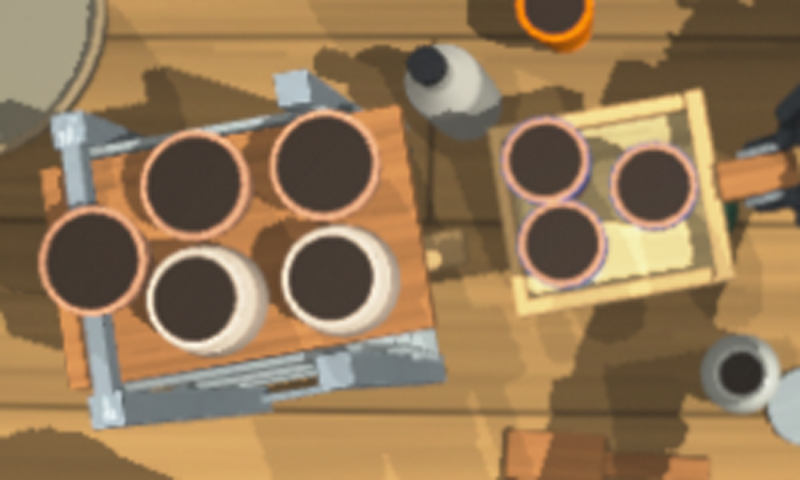

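The picture shows the tray level in front of the mouth. Its outer corners are at crop (490,128), (518,315), (703,90) and (732,275), the three cups are standing, and the bottle is clear.

```bash
python3 - <<'E'
from h import *
np.set_printoptions(precision=1,suppress=True)
t=pickle.load(open("top2.pkl","rb"));c0=np.array([508.4,354.8])
def rk(P): d=P[:,:2]-c0; return np.c_[d@[-.182,.983],-(d@[.983,.182])]
q=lambda l,z:plane(t,np.array(l,float)/3.2+[90,120]-.34,z)
print(rk(q([(490,128),(518,315)],191)),rk(q([(703,90),(732,275)],197)))
m=(t["img"].max(2)<85).astype(np.uint8)[150:215,240:315]
n,l,st,ce=cv2.connectedComponentsWithStats(m,connectivity=4)
for k in range(1,n):
    if st[k,4]>100:print("cup",st[k,4],rk(plane(t,[ce[k]+[240,150]],257)))
s=get_state()["ee_pos"];print("tcp rack",rk(s[None]))
s2=pickle.load(open("side2.pkl","rb"))
print("lower handle",rk(q([(440,252)],40)),"board mid", rk(q([(402,107),(437,328)],307)).mean(0))
E
```

```text
[[-181.8  -70.6]
 [-179.7   68.9]] [[-341.2  -69.9]
 [-338.3   67.8]]
cup 327 [[-223.9  -30.2]]
cup 328 [[-294.7    0.4]]
cup 327 [[-226.    28.8]]
tcp rack [[-381.4   -0.2]]
lower handle [[-105.4   -2.5]] board mid [-140.4    0.2]
```

Tray is on the rack axis within 1 mm. I'll advance 150 mm while lowering to about 154 mm.

```bash
python3 - <<'E'
from h import *
go((549.6,127.1,188),100.5,50)
E
```

```text
t 14.15 ee [578.1 -20.3 194.9] open 26.6 F [ 0.1  0.4 -3.6] grasp 116.1 d [ 0.0914 -0.0013  0.1193] w [0.0017 0.0015 0.0007] J [ 0.95  0.66 -0.81  1.53 -0.34  1.47  0.45]
```

```bash
python3 -m jog '[{"dx":0.003,"dy":0,"dz":0.004,"wx":0,"wy":0,"wz":0,"grip":0.015},{"dx":0.01,"dy":-0.001,"dz":0.0131,"wx":0,"wy":0,"wz":0,"grip":0.015},{"dx":0.021,"dy":-0.001,"dz":0.0274,"wx":0,"wy":0,"wz":0,"grip":0.015},{"dx":0.035,"dy":-0.001,"dz":0.0457,"wx":0,"wy":0,"wz":0,"grip":0.015},{"dx":0.05,"dy":-0.001,"dz":0.0653,"wx":0,"wy":0,"wz":0,"grip":0.015},{"dx":0.066,"dy":-0.001,"dz":0.0861,"wx":0,"wy":0,"wz":0,"grip":0.015},{"dx":0.081,"dy":-0.001,"dz":0.1057,"wx":0,"wy":0,"wz":0,"grip":0.015},{"dx":0.091,"dy":-0.001,"dz":0.119,"wx":0,"wy":0,"wz":0,"grip":0.015}]'; python3 - <<'E'
from h import *
go((529,238,186),100.5,50)
E
```

```text
time: 14.95
ee_pos: [548.6, 128.7, 188.0]
orientation: [-1.519, -1.828, -0.709]
ft_force: [-0.5, 0.7, -4.8]
opening: 26.8
grasp_force: 116.3
t 14.95 ee [548.6 128.7 188. ] open 26.8 F [-0.5  0.7 -4.8] grasp 116.3 d [0.07   0.0007 0.0863] w [0.0002 0.0008 0.0009] J [ 0.87  0.56 -0.9   1.73 -0.44  1.26  0.38]
```

```bash
python3 -m jog '[{"dx":0.0063,"dy":0,"dz":0.0078,"wx":0,"wy":0,"wz":0,"grip":0.015},{"dx":0.0138,"dy":0,"dz":0.0172,"wx":0,"wy":0,"wz":0,"grip":0.015},{"dx":0.0225,"dy":0,"dz":0.028,"wx":0,"wy":0,"wz":0,"grip":0.015},{"dx":0.0319,"dy":0,"dz":0.0397,"wx":0,"wy":0,"wz":0,"grip":0.015},{"dx":0.0413,"dy":0,"dz":0.0514,"wx":0,"wy":0,"wz":0,"grip":0.015},{"dx":0.0494,"dy":0,"dz":0.0614,"wx":0,"wy":0,"wz":0,"grip":0.015},{"dx":0.0562,"dy":0,"dz":0.0699,"wx":0,"wy":0,"wz":0,"grip":0.015},{"dx":0.0596,"dy":0,"dz":0.0741,"wx":0,"wy":0,"wz":0,"grip":0.015}]'; python3 - <<'E'
from h import *
go((530,237,184.5),100.5,50)
E
```

```text
time: 15.75
ee_pos: [532.7, 220.4, 185.7]
orientation: [-1.521, -1.828, -0.71]
ft_force: [0.1, 0.1, -4.1]
opening: 26.6
grasp_force: 116.3
t 15.75 ee [532.7 220.4 185.7] open 26.6 F [ 0.1  0.1 -4.1] grasp 116.3 d [0.0099 0.0004 0.0136] w [0.0019 0.0013 0.0002] J [ 0.78  0.53 -0.95  1.8  -0.5   1.13  0.31]
```

```bash
python3 -m jog '[{"dx":0.0015,"dy":0,"dz":0.002,"wx":0,"wy":0,"wz":0,"grip":0.015},{"dx":0.003,"dy":0,"dz":0.004,"wx":0,"wy":0,"wz":0,"grip":0.015},{"dx":0.0045,"dy":0,"dz":0.006,"wx":0,"wy":0,"wz":0,"grip":0.015},{"dx":0.006,"dy":0,"dz":0.008,"wx":0,"wy":0,"wz":0,"grip":0.015},{"dx":0.0073,"dy":0,"dz":0.01,"wx":0,"wy":0,"wz":0,"grip":0.015},{"dx":0.008,"dy":0,"dz":0.011,"wx":0,"wy":0,"wz":0,"grip":0.015},{"dx":0.0085,"dy":0,"dz":0.0117,"wx":0,"wy":0,"wz":0,"grip":0.015},{"dx":0.0085,"dy":0,"dz":0.0117,"wx":0,"wy":0,"wz":0,"grip":0.015}]'; python3 - <<'E'
from h import *
go((530,237,184),100.5,50)
E
```

```text
time: 16.55
ee_pos: [530.9, 233.2, 184.6]
orientation: [-1.523, -1.827, -0.711]
ft_force: [0.6, 0.3, -2.9]
opening: 26.6
grasp_force: 116.6
t 16.55 ee [530.9 233.2 184.6] open 26.6 F [ 0.6  0.3 -2.9] grasp 116.6 d [ 0.002  -0.0002  0.0034] w [ 0.0034  0.0013 -0.0009] J [ 0.77  0.53 -0.96  1.81 -0.5   1.11  0.3 ]
```

```bash
python3 -m jog '[{"dx":-0.0006,"dy":0,"dz":0.0005,"wx":0,"wy":0,"wz":0,"grip":0.015},{"dx":0,"dy":0,"dz":0.0013,"wx":0,"wy":0,"wz":0,"grip":0.015},{"dx":0.0006,"dy":0,"dz":0.002,"wx":0,"wy":0,"wz":0,"grip":0.015},{"dx":0.0012,"dy":0,"dz":0.0027,"wx":0,"wy":0,"wz":0,"grip":0.015},{"dx":0.0018,"dy":0,"dz":0.0034,"wx":0,"wy":0,"wz":0,"grip":0.015},{"dx":0.0024,"dy":0,"dz":0.0041,"wx":0,"wy":0,"wz":0,"grip":0.015},{"dx":0.0027,"dy":0,"dz":0.0044,"wx":0,"wy":0,"wz":0,"grip":0.015},{"dx":0.0027,"dy":0,"dz":0.0044,"wx":0,"wy":0,"wz":0,"grip":0.015}]'; python3 - <<'E'
from h import *
go((530,240,183.8),100.5,50)
E
```

```text
time: 17.35
ee_pos: [531.1, 235.3, 183.8]
orientation: [-1.526, -1.828, -0.71]
ft_force: [-1.2, -12.9, 4.2]
opening: 26.6
grasp_force: 118.3
t 17.35 ee [531.1 235.3 183.8] open 26.6 F [ -1.2 -12.9   4.2] grasp 118.3 d [ 0.0031 -0.0002  0.0037] w [ 0.0047  0.0037 -0.0018] J [ 0.76  0.52 -0.96  1.81 -0.5   1.11  0.3 ]
```

Contact at the stop (13 N) comes at the expected place, with the tray on the runners. I'll release and back out along the tool axis.

```bash
python3 -m jog '[{"dx":0,"dy":0,"dz":0,"wx":0,"wy":0,"wz":0,"grip":0.028},{"dx":0,"dy":0,"dz":0,"wx":0,"wy":0,"wz":0,"grip":0.034},{"dx":0,"dy":0,"dz":0,"wx":0,"wy":0,"wz":0,"grip":0.042},{"dx":0,"dy":0,"dz":0,"wx":0,"wy":0,"wz":0,"grip":0.055},{"dx":0,"dy":0,"dz":0,"wx":0,"wy":0,"wz":0,"grip":0.06},{"dx":0,"dy":0,"dz":0,"wx":0,"wy":0,"wz":0,"grip":0.06},{"dx":0,"dy":0,"dz":0,"wx":0,"wy":0,"wz":0,"grip":0.06},{"dx":0,"dy":0,"dz":0,"wx":0,"wy":0,"wz":0,"grip":0.06}]'; python3 - <<'E'
from h import *
go((530,240,183.8),100.5,50)
E
```

```text
time: 18.15
ee_pos: [529.9, 238.1, 183.7]
orientation: [-1.523, -1.827, -0.71]
ft_force: [0.7, -0.3, -0.7]
opening: 60.1
grasp_force: 0.0
t 18.15 ee [529.9 238.1 183.7] open 60.1 F [ 0.7 -0.3 -0.7] grasp 0.0 d [0.0012 0.0004 0.0014] w [ 0.0033  0.0016 -0.0008] J [ 0.76  0.53 -0.96  1.81 -0.51  1.1   0.29]
```

```bash
python3 -m jog '[{"dx":0,"dy":0,"dz":-0.005,"wx":0,"wy":0,"wz":0,"grip":0.06},{"dx":0,"dy":0,"dz":-0.015,"wx":0,"wy":0,"wz":0,"grip":0.06},{"dx":0,"dy":0,"dz":-0.03,"wx":0,"wy":0,"wz":0,"grip":0.06},{"dx":-0.005,"dy":0,"dz":-0.05,"wx":0,"wy":0,"wz":0,"grip":0.06},{"dx":-0.015,"dy":0,"dz":-0.075,"wx":0,"wy":0,"wz":0,"grip":0.06},{"dx":-0.03,"dy":0,"dz":-0.1,"wx":0,"wy":0,"wz":0,"grip":0.06},{"dx":-0.045,"dy":0,"dz":-0.125,"wx":0,"wy":0,"wz":0,"grip":0.06},{"dx":-0.06,"dy":0,"dz":-0.15,"wx":0,"wy":0,"wz":0,"grip":0.06}]'; python3 - <<'E'
from h import *
go((530,240,183.8),100.5,50)
s,t=camera("side"),camera("top")
f=lambda im,x,y,w,h,k:cv2.resize(im[y:y+h,x:x+w],None,fx=k,fy=k,interpolation=cv2.INTER_CUBIC)
a=f(s["img"],80,180,190,150,2.6);b=f(t["img"],90,120,190,150,2.6)
cv2.imwrite("pics/k.png",np.hstack([a[:,:395],b[:,90:]])[:,:,::-1])
c0=np.array([508.4,354.8]);a=np.array([-.182,.983]);bb=-np.array([.983,.182])
P=[[*(c0+a*x+bb*y),z] for x,y,z in[(-140,-14,194),(-140,14,194)]];print("expected handle end px top",proj(t,P),"side",proj(s,P))
E
```

```text
time: 18.95
ee_pos: [557.8, 85.0, 235.2]
orientation: [-1.525, -1.827, -0.711]
ft_force: [1.1, 0.7, 1.2]
opening: 60.1
grasp_force: 0.0
t 18.95 ee [557.8  85.  235.2] open 60.1 F [1.1 0.7 1.2] grasp 0.0 d [6.220e-02 1.000e-04 1.535e-01] w [ 0.0045  0.0025 -0.0011] J [ 0.92  0.53 -0.9   1.65 -0.44  1.39  0.36]
expected handle end px top [[228.89206054 186.13277657]
 [230.78526692 197.86666976]] side [[220.39254571 216.74253687]
 [226.36915079 223.95025419]]
```

View pics/k.png

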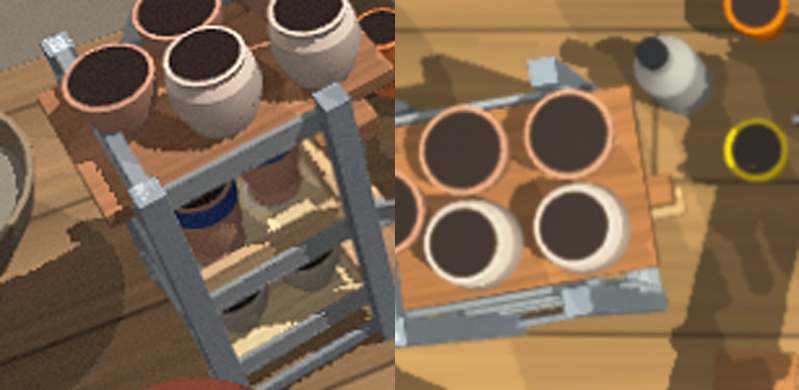

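The picture shows the tray in the middle tier with the cups upright. The handle end is at top-view pixel (231,193), within about 1 px of the home position predicted at (230,192), and nothing else has moved. I'll hand in.

```bash
python3 -c "
from bench import hand_in
print(hand_in())"
```

```text
the job is handed in; nothing more can be done
None
```

I handed the job in at about 19 s. The blue-rimmed cup was set in the front place, and the loaded tray was slid into the middle tier until it met the back stop, then released. The last pictures show the tray within about 3 mm of home, with no cup tipped that I could see; no verdict came back.

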